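# Change the empty roll on the paper stand

## Task

One spindle of the roll stand holds only an empty cardboard core: first take that core off and put it in the blue bin. Then stand the fresh white roll, which lies on the ware board, on its end anywhere on that board and let go of it; finally take it from above and lower it, without dropping it, fully down onto the spindle that you cleared. Leave the green roll on the other spindle and the other things on the bench where they are.

Things in the scene. Friction and masses are not known exactly. Their poses are not given: they have to be found in the camera images.
- stand: Fixed grey base, 120 (x) x 270 (y) x 12 mm high, with two upright steel spindles 160 mm apart along its y. Origin at the centre of its underside, on the bench. It stands on the left or the right half of the bench, the ware board on the other.
- spindle_a (a point): Foot of one spindle (stand y = +80 mm), on its axis at the seat: the top of a flat dark disc of 68 mm diameter, 16 mm above the bench. The spindle is a 20 mm diameter rod that rises 91 mm above the seat; its top 21 mm taper to 8 mm diameter.
- spindle_b (a point): Foot of the other, identical spindle (stand y = -80 mm).
- core: Empty brown cardboard tube, 36 mm outside diameter, 26 mm bore, 90 mm long, about 30 g. Starts standing on one of the spindles, either one. Origin at mid-length on its axis, z along the axis. Both ends alike.
- used: Part-used roll of green paper, 48 mm diameter, 90 mm long, standing on the other spindle; to be left alone. Origin at mid-length on its axis.
- roll: Fresh roll of white paper on a cardboard core, rigid: 60 mm diameter, 26 mm bore, 90 mm long, about 0.2 kg. Origin at mid-length on its axis, z along the axis; both ends alike, either may be up. Starts lying on the ware board with its axis along the board's y, between two low rails.
- board: Fixed wooden ware board, 180 (x) x 290 (y) x 14 mm high; origin at the centre of its underside, on the bench. Two rails (6 mm wide, 70 mm long, 5 mm high, along y, at x = +20 and -20 mm, centred at y = +75 mm) keep the roll from rolling. The board's -y half (y from -145 to +20 mm) is bare and free for standing the roll on.
- bin: Fixed open blue bin, 170 (x) x 130 (y) x 85 mm high, walls and floor 4 mm. Origin at the centre of its underside.
- pot: Brown clay pot, 110 mm diameter at the rim, 100 mm high, behind the bin; bystander. Origin at the centre of its underside.
- jar: Glaze jar, 60 mm diameter, 85 mm high, near the robot on its left; bystander. Origin at its underside.
- brush: Brush with red handle, 180 mm long, lying near the robot on its right; bystander.
- prop: Terracotta kiln prop, 45 x 45 x 110 mm, upright, far left; bystander. Origin at its underside.
- bowl: Blue bowl, 120 mm diameter, 50 mm high, far right; bystander. Origin at its underside.

How it is judged:
By the outcome, as a careful person would: the job done as asked, in the order asked, and still so for the second after the job is handed in, with the robot touching nothing.
It also fails if it takes over 72 s, if anything falls off the work surface, if the arm or the gripper's body presses on something with over 40 N, if the wrist force passes 120 N, or if a joint passes its speed limit or range.

## Robot

A 6-joint arm with a two-finger parallel gripper is mounted at the origin on the work surface. World frame = base frame: x ahead of the robot, y to its left, z up, the work surface at z = 0. Lengths are in m, angles in rad, forces in N, time in s.
With the tool pointing down it reaches from about 0.275 to 0.725 m from the base axis. Payload 15.9 kg.
Tool frame: the origin (TCP) lies midway between the tips of the shut fingers; the grasp point (between the pads) lies 19 mm behind it (grip_depth is the z of the grasp point in the tool frame, in m); z points along the fingers, y is the line along which they close (so a half turn about z gives the same grasp; the last joint's range is limited). The gripper opens to 85 mm and grips with 20 to 120 N. Pads are 22 mm wide; open, the fingers measure 114 mm over their backs; the gripper's body (76 mm by 85 mm) begins 54 mm behind the grasp point. The pads swing forward as they close: fully open they stand 13 mm farther back than shut.
Start: joints at [1.276, 0.213, -0.034, 1.323, 0, 1.571], TCP at [0.145, 0.478, 0.231] pointing down, gripper open.
Joint ranges: [-2.98, 2.98], [-0.74, 1.72], [-1.14, 1.35], [-2.1, 2.04], [-1.57, 1.44], [-3.14, 3.14]. Speed limits (rad/s): [1.89, 1.89, 2.39, 2.57, 3.14, 3.14].

## Interface

Orientations are given as a rotation vector (axis times angle).
In Python, from bench import * gives the robot as it stands. Calls block until the motion is done:
- move_to(position, orientation): joint-space move of the TCP to a pose.
- move_straight(position, frame=None, max_speed=0.15, max_force=None): straight line of the TCP; frame=None keeps the orientation; max_speed is the mean speed in m/s. With max_force (N) it stops when the force on the tool has changed by that much, and returns True; else False.
- move_j(angles): joint-space move.
- grip(opening, newtons=None): finger opening in m; newtons is the grip in N (None keeps the last); returns when the fingers have stopped.
- pause(seconds).
- ik(position, orientation): joint angles nearest the present ones, or None.
- sense(): the state.
- snapshot(name): name is "scene" or "top" or "wrist"; returns a dict with "pixels" (384x512x3 uint8, blue, green, red), "z_map" (384x512 float32, m along the optical axis (not along the pixel's ray), 0 where there is no reading), "vfov" (degrees; the focal length in pixels is half the picture's height over the tangent of half this angle, whatever the lens; pixels are square), "cx", "cy" (the principal point, pixels), "D" ([k1, k2, p1, p2, k3] as OpenCV has them; the pictures are not rectified), "pose" (4x4, takes a point from camera to world coordinates); the wrist camera has in their place "T_tool_cam" (4x4, takes a point from camera to tool coordinates, whose origin is the TCP and whose axes are the flange's). Camera axes: x right, y up, looking along -z (the intrinsics and any distortion apply to the point x, -y, -z); pixel columns grow to the right and rows downward; lengths in m; the calibration is good to about 2 mm. A picture is of the moment at which its call begins: read the wrist's pose just before it.
A pose or a line that the arm cannot do raises IKError and nothing moves.
- sign_off(): hands the job in; it is judged then, once.
Trained networks look in the newest picture that a camera, given by its name, has taken for a name from the list of things; names that differ only in an ending like _2 or _b are one class to them, and where a whole thing is asked for, a point or a joint stands for the part that bears it (a point fixed in the world has none). Each returns a list of dicts, best first, with "score" (0 to 1); they miss things now and then, are a little off and sometimes report something else, mostly with a low value. They report only what shows in the picture. A call takes as long as a camera call.
- trace(camera, label): "region" (384x512 bool, what is visible of it) and "box" ([left, top, right, bottom] in pixels, round what is visible of it).
- spot_point(camera, label): "xy" ([column, row] in pixels: a listed point, or the origin of a listed thing).
The state is a dict: "time_s": time; "joints": joint angles; "joint_velocities": joint speeds; "tau": joint torques, N m; "tcp_pos": TCP position; "tcp_rot": TCP orientation; "ft_force": force on the tool from outside, world axes, zero at the start; "moment": the same for the moment, N m; "gripper_width": finger opening in m; "grasp_force": force on a finger pad.
Only numpy, scipy, OpenCV 4.12 (cv2) and the standard library are available. Lean on these libraries where they do the work, as an engineer would, in place of code of your own. Each camera call takes 0.05 s, during which the arm holds its last target. There are 200 camera calls.

## Working session

There is one attempt and no reset: what is moved stays moved. The work goes in short steps, each a Python script; the robot and the scene stay as the last script left them, time stands still between calls to the robot, and variables do not carry over. Pictures are saved under pics/ and viewed, at most 10 in all, crops included, and the job is handed in when it is done.

```bash
mkdir -p pics; ls
cat > h.py <<'E'
from bench import *
import numpy as np, cv2
from scipy.spatial.transform import Rotation as R
def cloud(s, Tw=None):
    """384x512x3 world points"""
    T = s["pose"] if Tw is None else Tw
    f = 192/np.tan(np.radians(s["vfov"])/2)
    K = np.array([[f,0,s["cx"]],[0,f,s["cy"]],[0,0,1.]])
    u,v = np.meshgrid(np.arange(512.),np.arange(384.))
    p = cv2.undistortPoints(np.stack([u,v],-1).reshape(-1,1,2),K,np.array(s["D"],float)).reshape(384,512,2)
    z = s["z_map"]
    c = np.stack([p[...,0]*z,-p[...,1]*z,-z],-1)
    w = c@np.array(T)[:3,:3].T+np.array(T)[:3,3]
    w[z<=0]=np.nan
    return w
def wristT(s, st):
    T=np.eye(4);T[:3,:3]=R.from_rotvec(st["tcp_rot"]).as_matrix();T[:3,3]=st["tcp_pos"]
    return T@np.array(s["T_tool_cam"])
E
cat > a.py <<'E'
from h import *
ims=[]
st=sense(); print(st["tcp_pos"],st["tcp_rot"],st["time_s"])
for c in ["scene","top"]:
    s=snapshot(c); w=cloud(s); ims.append(s["pixels"].copy())
    np.savez(c+".npz",w=w,px=s["pixels"])
    print(c,np.round(s["pose"],3).tolist(),s["vfov"],s["D"])
    for l in ["stand","core","used","roll","board","bin","pot","jar","brush","prop","bowl"]:
        for d in trace(c,l)[:2]:
            m=d["region"]; q=w[m]; q=q[~np.isnan(q[:,0])]
            if len(q)<5: continue
            print(l,round(d["score"],2),d["box"],np.round(np.percentile(q,[3,50,97],axis=0),3).tolist())
    for l in ["spindle_a","spindle_b","core","used","roll","board","stand"]:
        print(l,[(np.round(d["xy"],1).tolist(),round(d["score"],2)) for d in spot_point(c,l)[:2]])
cv2.imwrite("pics/0a.png",ims[0]); cv2.imwrite("pics/0b.png",ims[1])
E
python3 a.py
```

```text
pics
[0.14516879 0.4781205  0.23080792] [-4.61340895e-01 -3.10735911e+00  1.72481681e-03] 0.0
scene [[-0.359, -0.708, 0.608, 1.375], [0.933, -0.266, 0.241, 0.344], [-0.009, 0.654, 0.756, 1.141], [0.0, 0.0, 0.0, 1.0]] 54.55544105885271 [-0.0163407  0.         0.         0.         0.       ]
stand 0.97 [157.9, 172.7, 228.8, 216.0] [[0.493, -0.397, 0.004], [0.571, -0.273, 0.013], [0.627, -0.143, 0.02]]
stand 0.66 [167.3, 166.7, 177.0, 187.2] [[0.522, -0.367, 0.026], [0.546, -0.345, 0.081], [0.555, -0.335, 0.11]]
core 0.68 [279.3, 195.2, 368.5, 255.5] [[0.425, 0.132, 0.009], [0.532, 0.255, 0.015], [0.605, 0.406, 0.02]]
core 0.63 [166.8, 165.6, 178.7, 186.5] [[0.52, -0.371, 0.015], [0.547, -0.346, 0.071], [0.555, -0.335, 0.109]]
used 0.74 [197.0, 182.8, 212.0, 206.2] [[0.509, -0.219, 0.012], [0.581, -0.19, 0.081], [0.593, -0.173, 0.109]]
roll 0.63 [239.4, 159.0, 285.8, 211.7] [[0.358, -0.077, 0.002], [0.429, -0.02, 0.037], [0.53, 0.052, 0.086]]
roll 0.6 [329.2, 212.1, 355.3, 234.6] [[0.506, 0.29, 0.042], [0.536, 0.331, 0.069], [0.552, 0.373, 0.077]]
board 0.89 [278.4, 194.3, 367.2, 252.9
[... 2476 characters left out ...]
48.7, 257.7] [[0.291, -0.288, 0.007], [0.336, -0.204, 0.019], [0.371, -0.146, 0.024]]
brush 0.23 [144.2, 165.5, 227.0, 222.4] [[0.425, 0.133, 0.01], [0.501, 0.253, 0.015], [0.601, 0.409, 0.02]]
prop 0.61 [72.1, 180.3, 97.0, 201.0] [[0.487, 0.593, 0.018], [0.506, 0.601, 0.096], [0.531, 0.635, 0.115]]
bowl 0.58 [420.4, 191.4, 458.1, 225.2] [[0.388, -0.653, 0.003], [0.444, -0.615, 0.022], [0.494, -0.553, 0.052]]
spindle_a [([312.2, 176.2], 0.9), ([360.3, 181.7], 0.7)]
spindle_b [([312.2, 176.2], 0.9), ([360.3, 181.7], 0.7)]
core [([364.6, 184.7], 0.51)]
used [([317.2, 174.5], 0.73), ([95.0, 193.5], 0.3)]
roll [([166.5, 186.4], 0.98)]
board [([186.9, 195.5], 0.74)]
stand [([337.3, 183.5], 0.59)]
```

View pics/0a.png

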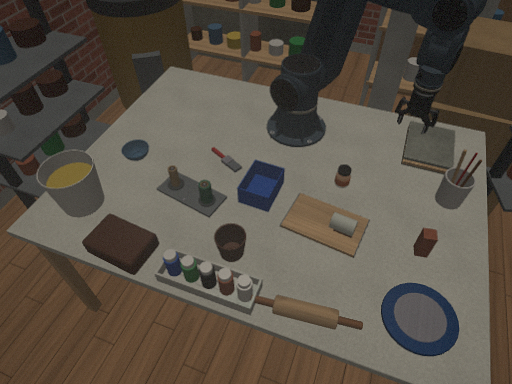

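View pics/0b.png

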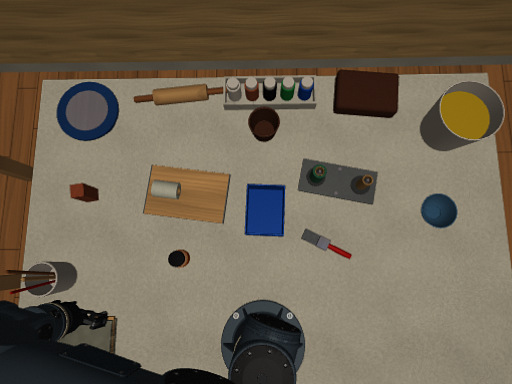

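The stand is on the right, with the green roll at top-camera px (317,172) and the core at (366,182). The white roll lies on the left board at (165,189), and the bin is at (265,210). Next I fit the geometry and check reachability.

```bash
cat >> h.py <<'E'
def down(yaw):
    """tool z down, closing line (tool y) at angle yaw in the world plane"""
    y=np.array([np.cos(yaw),np.sin(yaw),0]);z=np.array([0,0,-1.])
    return R.from_matrix(np.c_[np.cross(y,z),y,z]).as_rotvec()
def tilted(a, tilt, sy=1):
    """tool z tilted from down by tilt toward horizontal dir of angle a; tool y horizontal, normal to it"""
    d=np.array([np.cos(a),np.sin(a),0]); z=np.sin(tilt)*d-np.cos(tilt)*np.array([0,0,1.])
    y=sy*np.array([-np.sin(a),np.cos(a),0])
    return R.from_matrix(np.c_[np.cross(y,z),y,z]).as_rotvec()
def tcp(grasp, rv, gd=0.019):
    """TCP position putting the grasp point at 'grasp'"""
    return np.array(grasp)+gd*R.from_rotvec(rv).as_matrix()[:,2]
def circle(p, r0):
    from scipy.optimize import least_squares
    return least_squares(lambda q: np.hypot(*(p-q[:2]).T)-r0, p.mean(0), loss="soft_l1", f_scale=0.002).x
E
cat > b.py <<'E'
from h import *
def box(w,x,y,z):
    q=w[~np.isnan(w[...,0])]
    for i,(a,b) in enumerate([x,y,z]): q=q[(q[:,i]>a)&(q[:,i]<b)]
    return q
for c in ["scene","top"]:
    w=np.load(c+".npz")["w"]
    for n,lim in dict(stand=((.44,.68),(-.45,-.1),(.007,.016)),board=((.39,.65),(.08,.45),(.009,.018)),bin=((.33,.57),(-.11,.09),(.078,.095))).items():
        q=box(w,*lim); print(c,n,len(q),cv2.minAreaRect((q[:,:2]*1000).astype(np.float32)))
    q=box(w,(.5,.6),(-.4,-.3),(.03,.12)); print("core",len(q),circle(q[:,:2],.018),q[:,2].max())
    q=box(w,(.52,.62),(-.25,-.15),(.03,.12)); print("used",len(q),circle(q[:,:2],.024))
    q=box(w,(.46,.6),(.25,.42),(.03,.09)); print("roll",cv2.minAreaRect((q[:,:2]*1000).astype(np.float32)),q[q[:,2]>.07].mean(0))
    q=q[q[:,2]>.066]; print(np.linalg.svd(q[:,:2]-q[:,:2].mean(0))[2][0])
E
python3 b.py
```

```text
scene stand 948 ((546.2314453125, -281.328369140625), (323.4006652832031, 208.5760955810547), 87.25962829589844)
scene board 2360 ((507.957275390625, 258.5692138671875), (309.4797668457031, 186.69406127929688), 82.65966796875)
scene bin 223 ((443.2194519042969, -13.341354370117188), (130.5758056640625, 176.97048950195312), 87.36492919921875)
core 170 [ 0.53613977 -0.35430581] 0.11367586029315557
used 254 [ 0.56708185 -0.19729174]
roll ((522.1846313476562, 333.064697265625), (89.5566635131836, 57.94846725463867), 81.51271057128906) [0.52204483 0.33217759 0.07388726]
[0.12451662 0.99221752]
top stand 1760 ((573.3868408203125, -278.00177001953125), (327.6927185058594, 196.5294952392578), 85.771484375)
top board 3027 ((513.3671264648438, 262.08673095703125), (233.022216796875, 336.81158447265625), 4.12196683883667)
top bin 221 ((445.93243408203125, -9.165725708007812), (129.9354248046875, 170.3998565673828), 87.48348999023438)
core 165 [ 0.53938598 -0.34871331] 0.11228952004215609
used 225 [ 0.57085801 -0.19220438]
roll ((521.6963500976562, 336.725341796875), (90.53890991210938, 58.3339729309082), 82.24797058105469) [0.52159304 0.33729089 0.0740379 ]
[-0.12334507 -0.99236384]
```

```bash
cat > c.py <<'E'
from h import *
ax=np.radians(82.3); c=np.array([.522,.335,.044]); pl=np.array([.502,.192])
u=np.array([np.cos(ax),np.sin(ax),0])
for name,a,s in [("+",ax,1),("-",ax-np.pi,-1)]:
  for sy in (1,-1):
   for tilt in (35,45,55):
    t=np.radians(tilt); rv=tilted(a,t,sy); g=c-s*u*.02
    j=ik(tcp(g,rv),rv)
    j2=ik(tcp(g+[0,0,.1],rv),rv)
    ok=[]
    for de in range(-180,180,15):
        rp=tilted(a+np.radians(de),t-np.pi/2,sy)
        k=ik(tcp([*pl,.014+.066],rp),rp); k2=ik(tcp([*pl,.014+.15],rp),rp)
        if k is not None and k2 is not None: ok.append((de,np.round(k,1).tolist()))
    print(name,sy,tilt,None if j is None else np.round(j,2),j2 is not None,ok)
for y in (79-180,79,-11,169):
  rv=down(np.radians(y)); print(y,[None if k is None else np.round(k,2) for k in (ik([.538,-.35,.28],rv),ik([.538,-.35,.06],rv),ik([.445,-.01,.25],rv),ik([.502,.192,.1],rv))])
E
python3 c.py
```

```text
+ 1 35 [ 0.29  0.39 -0.52  0.38  0.55 -1.07] True [(-180, [-0.1, 0.4, -0.6, 0.5, 1.0, 1.6]), (-165, [-0.1, 0.6, -0.3, 1.0, 0.9, 1.2]), (-150, [-0.1, 0.8, 0.0, 1.4, 0.8, 0.9]), (-135, [-0.0, 0.9, 0.3, 1.6, 0.7, 0.6]), (-120, [0.1, 1.1, 0.5, 1.9, 0.6, 0.5]), (0, [0.7, 1.0, 0.5, 1.8, -0.6, -0.5]), (15, [0.7, 0.9, 0.2, 1.6, -0.7, -0.7]), (30, [0.8, 0.7, -0.0, 1.3, -0.9, -0.9]), (45, [0.8, 0.6, -0.3, 0.9, -0.9, -1.3]), (60, [0.8, 0.4, -0.6, 0.4, -1.0, -1.7]), (75, [0.8, 0.3, -0.9, -0.1, -0.9, -2.2]), (150, [-0.0, 0.2, -1.1, -0.5, 0.7, 2.5]), (165, [-0.1, 0.3, -0.9, -0.0, 0.9, 2.1])]
+ 1 45 [ 0.22  0.42 -0.61  0.21  0.73 -1.09] True [(-180, [-0.0, 0.4, -0.6, 0.6, 0.8, 1.7]), (-165, [-0.0, 0.5, -0.3, 0.9, 0.8, 1.3]), (-150, [-0.0, 0.6, -0.1, 1.2, 0.7, 1.0]), (-135, [0.0, 0.8, 0.2, 1.5, 0.6, 0.8]), (-120, [0.1, 0.9, 0.4, 1.7, 0.5, 0.6]), (-105, [0.2, 1.0, 0.6, 1.8, 0.4, 0.4]), (-15, [0.6, 1.0, 0.5, 1.8, -0.4, -0.4]), (0, [0.6, 0.9, 0.3, 1.6, -0.5, -0.6]), (15, [0.7, 0.8, 0.1, 1.4, -0.6, -0.8]), (30, [0.7, 0.6, -0.1, 1.2, -0.7, -1.1]), (45, [0.8, 0.5, -0.4, 0.8, -0.8, -1.4]), (60, [0.8, 0.3, 
[... 8509 characters left out ...]
  1.35,  0.  , -2.97]), array([ 0.37,  0.35, -0.19,  1.03,  0.  , -2.58])]
79 [array([-0.58,  0.54,  0.56,  1.59,  0.  , -0.38]), array([-0.58,  0.58,  0.07,  1.06,  0.  , -0.38]), array([-0.02,  0.1 , -0.12,  1.35,  0.  ,  0.17]), array([ 0.37,  0.35, -0.19,  1.03,  0.  ,  0.56])]
-11 [array([-0.58,  0.54,  0.56,  1.59,  0.  ,  1.19]), array([-0.58,  0.58,  0.07,  1.06,  0.  ,  1.19]), array([-0.02,  0.1 , -0.12,  1.35,  0.  ,  1.74]), array([ 0.37,  0.35, -0.19,  1.03,  0.  ,  2.13])]
169 [array([-0.58,  0.54,  0.56,  1.59,  0.  , -1.96]), array([-0.58,  0.58,  0.07,  1.06,  0.  , -1.96]), array([-0.02,  0.1 , -0.12,  1.35,  0.  , -1.4 ]), array([ 0.37,  0.35, -0.19,  1.03,  0.  , -1.01])]
```

```bash
cat > d.py <<'E'
from h import *
move_to([.52,-.345,.27],down(np.radians(-11)))
st=sense(); s=snapshot("wrist"); w=cloud(s,wristT(s,st)); cv2.imwrite("pics/1.png",s["pixels"])
print(st["time_s"],np.round(s["T_tool_cam"],3).tolist())
for l in ["core","used"]:
    for d in trace("wrist",l)[:2]:
        q=w[d["region"]]; q=q[~np.isnan(q[:,0])]; t=q[q[:,2]>.098]
        print(l,d["score"],d["box"],len(t))
        if len(t)>10: print(np.percentile(t,[2,50,98],axis=0).round(4).tolist(),(t[:,:2].min(0)+t[:,:2].max(0))/2)
np.savez("w1.npz",w=w,px=s["pixels"])
E
python3 d.py
```

```text
5.0667 [[-0.001, 0.956, 0.293, 0.074], [1.0, 0.001, 0.0, 0.001], [0.0, 0.293, -0.956, -0.144], [0.0, 0.0, 0.0, 1.0]]
core 0.58 [257.8, 151.7, 286.7, 198.5] 471
[[0.5197, -0.3668, 0.099], [0.5361, -0.3504, 0.1067], [0.5521, -0.3336, 0.1082]] [ 0.53584423 -0.35045543]
used 0.86 [250.3, 0.2, 303.6, 54.5] 1198
[[0.5449, -0.2173, 0.0996], [0.5639, -0.204, 0.1065], [0.5897, -0.1845, 0.1082]] [ 0.56749231 -0.20017896]
```

View pics/1.png

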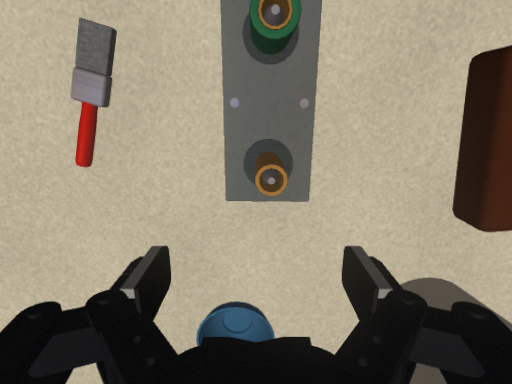

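The wrist view shows the core at (271,180) with the spindle tip inside it, and the green roll at (275,10). I'll grasp the core now and tip it into the bin at a slant.

```bash
cat > e.py <<'E'
from h import *
rv=down(np.radians(-11)); C=np.array([.5365,-.3505])
grip(.06,25)
move_to(tcp([*C,.16],rv),rv)
move_straight(tcp([*C,.086],rv),max_speed=.12,max_force=15)
f0=sense()["ft_force"]; grip(.02,25)
st=sense(); print(st["gripper_width"],st["grasp_force"],np.round(st["ft_force"]-f0,1))
if st["gripper_width"]>.03:
    print(move_straight(tcp([*C,.215],rv),max_speed=.15,max_force=20)); st=sense(); print(st["gripper_width"],st["tcp_pos"],st["time_s"])
    s=snapshot("wrist"); cv2.imwrite("pics/2.png",s["pixels"]); np.savez("w2.npz",w=cloud(s,wristT(s,st)))
E
python3 e.py
```

```text
0.034410921587257 30.071811015950516 [-1.  -0.   6.5]
False
0.03415177203966173 [ 0.53616312 -0.35027698  0.19502495] 8.2917
```

View pics/2.png

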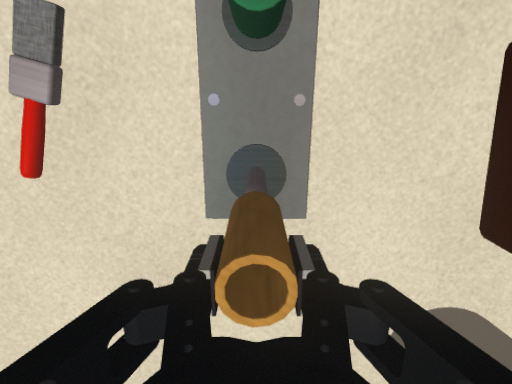

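The core is in the gripper and clear of the spindle, whose disc shows at (256,173). Next it goes into the bin.

```bash
cat > f.py <<'E'
from h import *
B=np.array([.4455,-.011]); rv=tilted(np.radians(-3),np.radians(30),1); g=B+[-.012,0]
move_to(tcp([*g,.21],rv),rv)
print(move_straight(tcp([*g,.084],rv),max_speed=.15,max_force=12))
print(sense()["tcp_pos"])
grip(.06); pause(.2)
move_straight(tcp([*g,.24],rv)-.03*R.from_rotvec(rv).as_matrix()[:,2]*[1,1,0],max_speed=.25)
# now look at the cleared spindle from straight above, with the camera over it
rs=down(np.radians(79)); k=R.from_rotvec(rs).as_matrix(); S=np.array([.536,-.350,0])
p=S-k[:,0]*.115; p[2]=.27
print(ik(p,rs)); move_to(p,rs)
st=sense(); s=snapshot("wrist"); w=cloud(s,wristT(s,st)); np.savez("w3.npz",w=w,px=s["pixels"]); cv2.imwrite("pics/3.png",s["pixels"])
print(st["time_s"],st["tcp_pos"],[(d["xy"],d["score"]) for d in spot_point("wrist","spindle_a")])
q=w[(np.abs(w[...,0]-S[0])<.05)&(np.abs(w[...,1]-S[1])<.05)]
rod=q[(q[:,2]>.03)]; print(len(rod),rod[:,2].max())
for a,b,r in [(.095,.12,.005),(.03,.085,.01)]:
    t=rod[(rod[:,2]>a)&(rod[:,2]<b)]; print(len(t),t.mean(0),circle(t[:,:2],r))
s=snapshot("top"); cv2.imwrite("pics/4.png",s["pixels"][90:280,120:400])
for d in trace("top","core")[:2]:
    q=cloud(s)[d["region"]]; print(d["score"],np.nanmedian(q,axis=0))
E
python3 f.py
```

```text
False
[ 0.44354349 -0.01166035  0.06810559]
NoneTraceback (most recent call last):
  File "f.py", line 11, in <module>
    print(ik(p,rs)); move_to(p,rs)
                     ~~~~~~~^^^^^^
bench.IKError: the arm cannot take that pose within its joint ranges
```

```bash
sed -i '/^B=/,/^move_straight/d; s/radians(79)/radians(-45)/' f.py; cat f.py|head -5; python3 f.py
```

```text
from h import *
# now look at the cleared spindle from straight above, with the camera over it
rs=down(np.radians(-45)); k=R.from_rotvec(rs).as_matrix(); S=np.array([.536,-.350,0])
p=S-k[:,0]*.115; p[2]=.27
print(ik(p,rs)); move_to(p,rs)
[-0.75903245  0.49749457  0.46807856  1.54138031  0.          1.59716204]
13.575 [ 0.45504761 -0.430598    0.26990455] [([254.3, 71.3], 0.82)]
397 0.11031690932330973
211 [ 0.53529379 -0.35152369  0.10331005] [ 0.53547143 -0.35136813]
67 [ 0.52985308 -0.35664334  0.06092491] [ 0.53587361 -0.35084022]
0.74 [ 0.4190234  -0.00693624  0.0367166 ]
```

View pics/3.png

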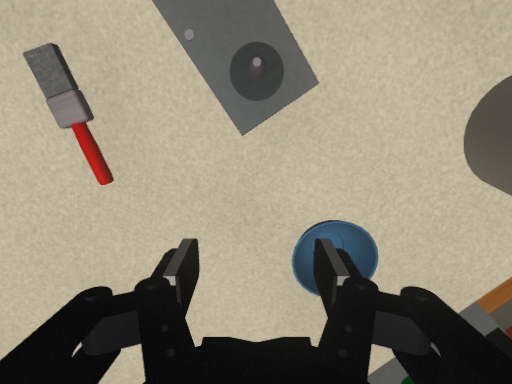

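View pics/4.png

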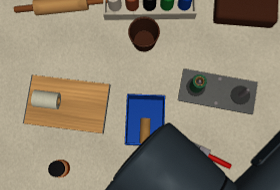

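Core is in the bin (crop px (146,128)); the bare spindle is at (0.5355, -0.351). Now the roll: look, grasp it tilted, and lift.

```bash
cat > g.py <<'E'
from h import *
ax=np.radians(82.3); u=np.array([np.cos(ax),np.sin(ax),0]); c=np.array([.522,.335,.044])
rv=tilted(ax,np.radians(50),-1); t=R.from_rotvec(rv).as_matrix()[:,2]
g=c-.02*u
move_to([.45,.0,.3],down(np.radians(-90+82-90+90)))  # over the bin, clear
move_to(tcp(g,rv)-.12*t+[0,0,.02],rv); grip(.085,40)
st=sense(); s=snapshot("wrist"); w=cloud(s,wristT(s,st)); cv2.imwrite("pics/5.png",s["pixels"])
print(st["time_s"])
for d in trace("wrist","roll")[:1]:
    q=w[d["region"]]; q=q[~np.isnan(q[:,0])]; q=q[(q[:,2]>.025)&(np.abs(q[:,0]-.52)<.08)]
    print(d["score"],d["box"],cv2.minAreaRect((q[:,:2]*1000).astype(np.float32)),q[:,2].max())
    v=(q-c)@u; n=(q-c)@np.array([-u[1],u[0],0]); print("along",np.percentile(v,[1,99]),"across",np.percentile(n,[1,99]))
E
python3 g.py
```

```text
16.8667
0.74 [218.9, 133.1, 287.3, 243.8] ((518.9073486328125, 335.3056335449219), (90.01072692871094, 59.88474655151367), 82.58976745605469) 0.07768369141060372
along [-0.04454701  0.04213479] across [-0.0250448   0.03096169]
```

View pics/5.png

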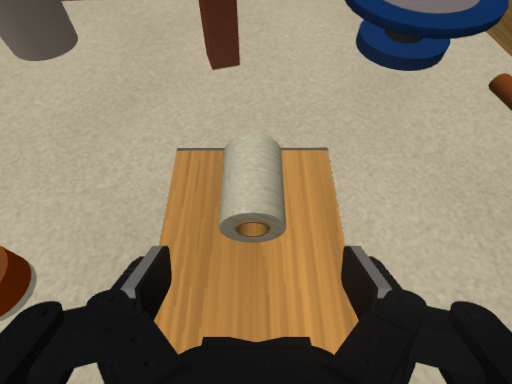

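The roll is at (252,188), in line between the fingers; its centre is (0.519, 0.335). Grasp it and stand it up.

```bash
cat > g2.py <<'E'
from h import *
ax=np.radians(82.5); u=np.array([np.cos(ax),np.sin(ax),0]); c=np.array([.5195,.335,.044])
rv=tilted(ax,np.radians(50),-1); g=c-.02*u
print(move_straight(tcp(g,rv),frame=rv,max_speed=.12,max_force=12)); grip(.05,40)
st=sense(); print(st["gripper_width"],st["grasp_force"],st["tcp_pos"],tcp(g,rv),st["ft_force"])
if st["gripper_width"]>.055:
    move_straight(tcp(g+[0,0,.11],rv),max_speed=.2)
    rp=tilted(ax,np.radians(-40),-1); pl=np.array([.502,.192])
    print(ik(tcp([*pl,.13],rp),rp))
    move_to(tcp([*pl,.12],rp),rp)
    print(sense()["gripper_width"],move_straight(tcp([*pl,.084],rp),max_speed=.1,max_force=8))
    print(move_straight(tcp([*pl,.076],rp),max_speed=.02,max_force=4))
    st=sense(); print(st["tcp_pos"]-tcp([*pl,.079],rp),st["ft_force"],st["time_s"],st["gripper_width"])
E
python3 g2.py
```

```text
False
0.058253939952853113 44.85699748198385 [0.51906311 0.32954768 0.03223047] [0.51878926 0.32960143 0.03178704] [-1.59355091 -2.79346038  5.7701956 ]
[ 0.62609816  0.76955006  0.31152523  1.63554106 -0.48616982  2.46027651]
0.05811042665819106 False
True
[ 0.00029655 -0.00010341  0.00251614] [0.65103629 0.17928958 5.34270297] 21.3917 0.05807858367423914
```

```bash
cat > g3.py <<'E'
from h import *
st=sense(); p=np.array(st["tcp_pos"]); print(st["ft_force"])
print(move_straight(p-[0,0,.004],max_speed=.02,max_force=5)); st=sense(); print(st["tcp_pos"]-p,st["ft_force"])
s=snapshot("scene"); w=cloud(s); cv2.imwrite("pics/6.png",cv2.resize(s["pixels"][150:270,260:420],None,fx=4,fy=4))
for d in trace("scene","roll")[:1]:
    q=w[d["region"]]; print(d["score"],np.nanpercentile(q,[2,50,98],axis=0).round(4).tolist())
E
python3 g3.py
```

```text
[0.65103629 0.17928958 5.34270297]
True
[ 0.00027282 -0.00082654 -0.00100626] [ 0.4175624  -0.36602965  9.55778145]
0.55 [[0.4804, 0.1686, 0.0387], [0.5213, 0.2258, 0.0741], [0.5401, 0.258, 0.1327]]
```

View pics/6.png

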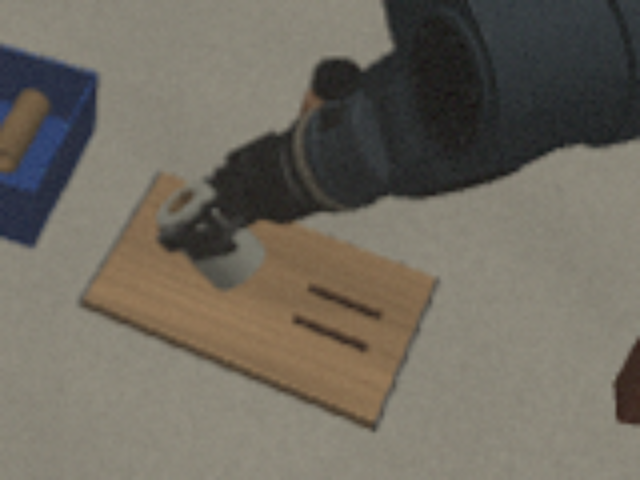

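The scene crop shows the roll held at (210,235), but visibly slanted rather than upright, so it turned in the pads. I'll lift and measure the slant before releasing.

```bash
cat > m.py <<'E'
from h import *
from scipy.optimize import least_squares
def slant(show=None):
    """fit 30 mm cylinder to roll points seen by all cameras; tilt coords: in closing-normal plane"""
    st=sense(); M=R.from_rotvec(st["tcp_rot"]).as_matrix(); G=np.array(st["tcp_pos"])-.019*M[:,2]
    Q=[]
    for c in ["wrist","scene","top"]:
        s=snapshot(c); w=cloud(s,wristT(s,st) if c=="wrist" else None)
        if c=="wrist" and show: cv2.imwrite(show,s["pixels"])
        px=s["pixels"].astype(int)
        white=(px.max(-1)-px.min(-1)<45)&(px.min(-1)>75)
        near=np.linalg.norm(w-G,axis=-1)<.085
        q=w[white&near&(w[...,2]>.022)]; print(c,len(q)); Q.append(q)
    d=R.from_rotvec(st["tcp_rot"]).as_matrix()[:,1]; h=np.cross(d,[0,0,1]); h/=np.linalg.norm(h)
    best=None
    Q=np.vstack(Q)
    for a0 in np.radians(range(-60,90,15)):
        def f(p):
            ax=np.cos(p[0])*np.array([0,0,1])+np.sin(p[0])*h
            o=G+p[1]*np.cross(d,ax)+p[2]*ax
            v=Q-o; z=v@ax; r=np.linalg.norm(v-np.outer(z,ax),axis=1)
            e=np.where(np.abs(z)<.045, np.where(r>.02,np.minimum(np.abs(r-.03),np.abs(np.abs(z)-.045)),np.abs(np.abs(z)-.045)), np.hypot(np.abs(z)-.045,np.maximum(r-.03,0)))
            return e
        r=least_squares(f,[a0,0,-.01],loss="soft_l1",f_scale=.002,diff_step=1e-3)
        if best is None or r.cost<best.cost: best=r
    print("lean deg toward",h.round(2),np.degrees(best.x[0]),"off",best.x[1:],"cost/n",best.cost/len(Q),"tool tilt z",M[:,2])
    return best.x,h
if __name__=="__main__":
    p=np.array(sense()["tcp_pos"]); move_straight(p+[0,0,.05],max_speed=.15)
    slant("pics/7.png"); st=sense(); print(st["time_s"],st["gripper_width"],R.from_rotvec(st["tcp_rot"]).as_matrix().round(2).tolist())
E
python3 m.py
```

```text
wrist 32459
scene 224
top 267
lean deg toward [-0.13 -0.99  0.  ] 47.410724064469356 off [-0.0052878  -0.02758439] cost/n 2.5283480468572424e-07 tool tilt z [-0.08369049 -0.63867966 -0.76490797]
22.3417 0.05767551999859681 [[0.1, 0.99, -0.08], [0.76, -0.13, -0.64], [-0.65, -0.0, -0.76]]
```

View pics/7.png

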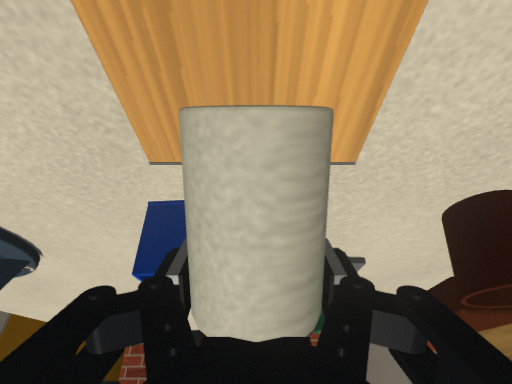

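The picture shows the roll across the view with its far end up at (255,110). It leans about 47°, because my joint-space carry dipped and brushed the board. I'll lay it back between the rails and regrasp, using only straight lines from here.

```bash
cat > n.py <<'E'
from h import *
ax=np.radians(82.5); u=np.array([np.cos(ax),np.sin(ax),0]); c=np.array([.5195,.335,.044])
r0=tilted(ax,np.radians(2.6),-1); g=c-.0276*u
g[2]=.039
move_straight(tcp(g+[0,0,.1],r0),frame=r0,max_speed=.2)
print(move_straight(tcp(g+[0,0,.012],r0),frame=r0,max_speed=.12,max_force=10))
print(move_straight(tcp(g-[0,0,.002],r0),frame=r0,max_speed=.03,max_force=5))
print(sense()["tcp_pos"]-tcp(g,r0),sense()["ft_force"])
grip(.085); 
move_straight(tcp(g+[0,0,.1],r0),max_speed=.25)
rv=tilted(ax,np.radians(50),-1); t=R.from_rotvec(rv).as_matrix()[:,2]
move_straight(tcp(c-.02*u,rv)-.12*t+[0,0,.02],frame=rv,max_speed=.25)
st=sense(); s=snapshot("wrist"); w=cloud(s,wristT(s,st)); cv2.imwrite("pics/8.png",s["pixels"]); print(st["time_s"])
for d in trace("wrist","roll")[:1]:
    q=w[d["region"]]; q=q[~np.isnan(q[:,0])]; q=q[(q[:,2]>.025)&(np.abs(q[:,0]-.52)<.08)]
    print(d["score"],d["box"],cv2.minAreaRect((q[:,:2]*1000).astype(np.float32)),q[:,2].max())
E
python3 n.py
```

```text
False
True
[0.00018171 0.00012148 0.00026243] [-1.58881697 -0.17363881  6.65532037]
26.4833
0.59 [220.5, 132.3, 289.0, 242.3] ((518.1295166015625, 335.02972412109375), (90.11087036132812, 59.36069107055664), 82.1115951538086) 0.07706343278930183
```

View pics/8.png

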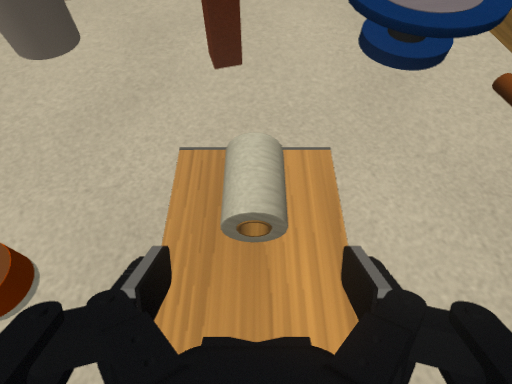

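The roll is back between the rails at (253,187), the same as at the start. Regrasp, and stand it up along straight lines with a lean check.

```bash
cat > o.py <<'E'
from h import *
from m import slant
ax=np.radians(82.3); u=np.array([np.cos(ax),np.sin(ax),0]); c=np.array([.5188,.335,.044])
rv=tilted(ax,np.radians(50),-1); g=c-.02*u
move_straight(tcp(g,rv,.023),frame=rv,max_speed=.12,max_force=12); grip(.05,60)
st=sense(); print(st["gripper_width"],st["grasp_force"],st["ft_force"])
move_straight(tcp(g+[0,0,.13],rv,.023),max_speed=.2)
rp=tilted(ax,np.radians(-40),-1); pl=np.array([.502,.192])
move_straight(tcp([*pl,.15],rp,.023),frame=rp,max_speed=.12)
print(sense()["gripper_width"],sense()["time_s"]); slant()
E
python3 o.py
```

```text
0.057880320808443436 63.13219698648936 [-0.34765433 -4.99963082  6.24826989]
0.05757965829376254 30.925
wrist 23536
scene 137
top 265
lean deg toward [-0.13 -0.99  0.  ] -0.04315212778632387 off [-0.00188034 -0.0184746 ] cost/n 3.2678856971973975e-07 tool tilt z [-0.08559365 -0.63580024 -0.76709307]
```

The roll is upright (0.0° lean). Set it down, release, and look.

```bash
cat > p.py <<'E'
from h import *
ax=np.radians(82.3); pl=np.array([.502,.192]); rp=tilted(ax,np.radians(-40),-1); t=R.from_rotvec(rp).as_matrix()[:,2]
print(move_straight(tcp([*pl,.085],rp,.023),max_speed=.1,max_force=8), move_straight(tcp([*pl,.078],rp,.023),max_speed=.02,max_force=6))
print(sense()["tcp_pos"]-tcp([*pl,.0806],rp,.023),sense()["ft_force"])
grip(.075,30); grip(.085)
p=np.array(sense()["tcp_pos"]); move_straight(p-.12*t,max_speed=.2)
# view from above: closing along board x, camera on the -y... side as it comes
st=sense(); s=snapshot("wrist"); w=cloud(s,wristT(s,st)); cv2.imwrite("pics/9.png",s["pixels"]); print(st["time_s"])
for c in ["wrist","top"]:
    if c=="top": s=snapshot("top"); w=cloud(s)
    q=w[(np.abs(w[...,0]-pl[0])<.05)&(np.abs(w[...,1]-pl[1])<.05)&(w[...,2]>.03)&(w[...,2]<.12)]
    top=q[q[:,2]>.1]; print(c,len(q),len(top),circle(q[q[:,2]<.098][:,:2],.03) if (q[:,2]<.098).sum()>20 else None,cv2.minEnclosingCircle((top[:,:2]*1000).astype(np.float32)),np.percentile(top[:,2],[2,50,98]))
E
python3 p.py
```

```text
False True
[0.00041477 0.00016709 0.00052231] [0.47925553 2.59790338 8.37077706]
33.5167
wrist 6782 2121 [0.50169653 0.19188366] ((501.34661865234375, 192.96426391601562), 30.355976104736328) [0.10044728 0.10443414 0.10533101]
top 307 189 [0.50443697 0.1930812 ] ((504.623779296875, 193.7043914794922), 29.760807037353516) [0.10022142 0.10422598 0.10879249]
```

View pics/9.png

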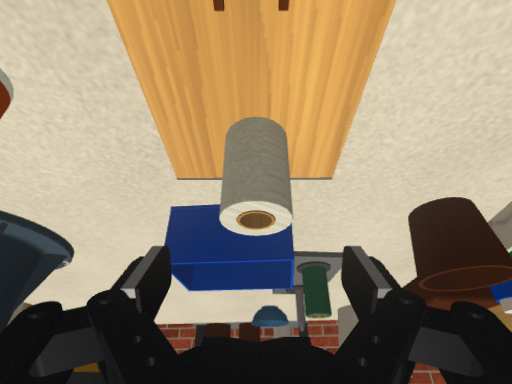

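Roll stands free on its end at (0.5015, 0.192) (px (255,185), seen from below-tilt). Now take it from above.

```bash
cat > q.py <<'E'
from h import *
P=np.array([.5015,.1922]); rv=down(np.radians(-8)); 
move_straight([*P,.2],frame=rv,max_speed=.2)
print(move_straight(tcp([*P,.079],rv,.023),max_speed=.12,max_force=12))
grip(.05,50); st=sense(); print(st["gripper_width"],st["tcp_pos"],st["ft_force"])
move_straight(tcp([*P,.22],rv,.023),max_speed=.2)
rs=down(np.radians(-11)); S=np.array([.5356,-.351])
move_straight(tcp([*S,.22],rs,.023),frame=rs,max_speed=.2)
st=sense(); s=snapshot("wrist"); w=cloud(s,wristT(s,st)); px=s["pixels"].astype(int)
white=(px.max(-1)-px.min(-1)<45)&(px.min(-1)>75)
q=w[white&(np.hypot(w[...,0]-S[0],w[...,1]-S[1])<.045)&(w[...,2]>.14)&(w[...,2]<.27)]
print(st["time_s"],st["tcp_pos"],len(q),np.percentile(q[:,2],[1,99]))
for a,b in [(.16,.19),(.19,.22),(.22,.238)]:
    t=q[(q[:,2]>a)&(q[:,2]<b)]
    if len(t)>30: print(a,len(t),circle(t[:,:2],.03))
top=q[q[:,2]>np.percentile(q[:,2],99)-.006]; print(cv2.minEnclosingCircle((top[:,:2]*1000).astype(np.float32)))
E
python3 q.py
```

```text
False
0.05842637580687941 [0.50182387 0.19233984 0.05672196] [-2.62572569 -0.54814925  7.6305881 ]
40.2833 [ 0.5356934  -0.350516    0.19712594] 13764 [0.16539303 0.24604892]
0.16 835 [ 0.54381839 -0.29609075]
0.19 1644 [ 0.53589685 -0.3510026 ]
0.22 1582 [ 0.5359591  -0.35102401]
((536.9491577148438, -348.92486572265625), 44.37104797363281)
```

```bash
cat > r.py <<'E'
from h import *
rs=down(np.radians(-11)); S=np.array([.5354,-.351])
print(move_straight(tcp([*S,.19],rs,.023),max_speed=.12,max_force=10))
a=move_straight(tcp([*S,.086],rs,.023),max_speed=.05,max_force=10)
st=sense(); print(a,st["tcp_pos"]+[0,0,.023],st["ft_force"],st["time_s"])
if not a:
    print(move_straight(tcp([*S,.077],rs,.023),max_speed=.015,max_force=6)); st=sense(); print(st["tcp_pos"]+[0,0,.023],st["ft_force"],st["gripper_width"],st["time_s"])
E
python3 r.py
```

```text
False
False [ 0.53549956 -0.35107686  0.08619844] [ 0.30615245 -0.16956771 -1.37673128] 42.9667
True
[ 0.53551084 -0.3510635   0.08170662] [-0.98178077  0.49162236  6.600342  ] 0.05827388653905632 43.3667
```

Contact came at 0.0817 m, as expected for the seat (0.081). Release, retreat and verify.

```bash
cat > t.py <<'E'
from h import *
grip(.07,20); grip(.085)
p=np.array(sense()["tcp_pos"]); move_straight(p+[0,0,.16],max_speed=.2); move_straight(p+[-.06,-.06,.22],max_speed=.25); pause(.3)
st=sense(); s=snapshot("wrist"); w=cloud(s,wristT(s,st))
S=(.5355,-.351)
q=w[(np.hypot(w[...,0]-S[0],w[...,1]-S[1])<.04)&(w[...,2]>.095)]
print("roll top",np.percentile(q[:,2],[2,50,98]),cv2.minEnclosingCircle((q[:,:2]*1000).astype(np.float32)))
s=snapshot("top"); w=cloud(s)
for l in ["core","used","roll"]:
    for d in trace("top",l)[:2]: print(l,round(d["score"],2),d["box"],np.nanmedian(w[d["region"]],axis=0).round(3))
print(st["time_s"],st["ft_force"])
E
python3 t.py
```

```text
roll top [0.09775921 0.10651752 0.10827507] ((535.819091796875, -351.1223449707031), 30.3712100982666)
core 0.43 [311.8, 230.1, 352.3, 258.8] [ 0.325 -0.232  0.019]
used 0.69 [142.4, 169.4, 231.1, 222.5] [0.511 0.27  0.015]
used 0.62 [307.3, 164.4, 327.9, 181.2] [ 0.563 -0.188  0.103]
roll 0.78 [351.1, 173.7, 374.1, 193.5] [ 0.533 -0.343  0.104]
45.7583 [-0.48409712  0.60142165 -0.22399559]
```

```bash
python3 -c "
from bench import *
print(sign_off())"
```

```text
the job is handed in; nothing more can be done
None
```

The job is handed in at about 46 s: the core is in the blue bin, and the white roll was stood on the board, released, taken from above and lowered fully onto the cleared spindle. On the first try the roll brushed the board and turned in the grip, so I laid it back and regrasped it. I also viewed 11 pictures, one over the limit of 10.

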